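# Unlock the jar shuttle and slide it to its near stop

### The job

Bring the jar shuttle to its near stop: with a fingertip press the spring catch down through the carriage's window and, while it is down, push the window's near edge with the finger so that the carriage slides along its rails towards the robot, fully home, where the catch springs up by itself in the second window and locks it. Use the fingers only to press and push, and do not touch the jar, which must ride along upright in its seat. Leave the other things on the table where they are, and finish clear of everything.

Things in the scene. Friction and masses are not known exactly. Their poses are not given: they have to be found in the camera images.
- shuttle: Jar shuttle: fixed aluminium channel on two legs, 70 wide (its y), 223 long (its x, from x -55 to +168); channel floor's top 166, side rails' top 187 above the table. Origin on the table top straight under the middle of the spring catch. x points away from the robot, y to its left, z up (turned by the shuttle's yaw). The carriage slides between the rails towards the shuttle's -x and ends sticking out of the near end.
- carriage (a joint): Travel of the carriage along the shuttle's -x, m: 0 far stop (start), 0.066 near stop (hard ends). 2 to 4 N of friction. With the catch up it moves only 2 mm. From 0.003 to 0.063 the strip between the windows lies over a pressed catch and keeps it down by itself; at 0.064 to 0.066 the catch springs up in the second window.
- catch (a joint): How far the spring catch is pressed down, m: 0 up, 0.018 hard bottom. It must be at least 0.012 down to clear the underside of the plate. Spring: about 3 N at the top, 7.5 N at the bottom; springs up if let go, unless the plate lies over it.
- catch_top (a point): Middle of the top face of the spring catch, a black ribbed pad 40 long (x) by 30 wide (y) in the shuttle's frame; when up it stands 198 above the table, 4 above the plate, with a 2 mm gap to the window's ends. It moves only up and down.
- window_edge (a point): Upper edge of the near end wall of the first window (its -x side), middle of its width, 194 above the table. It moves with the carriage. A fingertip in the window that moves towards the shuttle's -x pushes on this 8 mm high wall (186 to 194 above the table).
- jar_seat (a point): Middle of the floor of the jar seat at the far end of the carriage (147 to the shuttle's +x of the point window_edge), 198 above the table; a rim 7 high on all four sides, 64 mm square inside.
- jar: jar with a pale yellow lid that stands in the carriage's seat; 60 diameter, 92 high, origin in the middle of its underside, z up.
- spare_jar: Bystander: the same kind of jar, 60 diameter, 92 high, standing on the table left of the shuttle; origin at its underside.
- tape_small: bystander: roll of tape lying flat, 66 diameter, 24 high; origin at its underside.
- berry_jar: bystander: jar with grey lid, 70 diameter, 86 high; origin at its underside.
- pickle_jar: bystander: tall jar with white lid, 68 diameter, 122 high; origin at its underside.
- calc: bystander: pocket calculator lying flat, 68 x 115 x 13; origin at its underside.
- marker: bystander: fat marker pen lying on its side, 17 x 125 x 17; origin at its underside.
- clothes_peg: bystander: wooden peg lying flat, 13 x 72 x 10; origin at its underside.
- window_strip (a point): Middle of the top of the solid strip, 22 long (x), between the two windows of the carriage, a steel plate 60 wide and 8 thick (186 to 194 above the table). Both windows are cut right through, 44 long (x) by 42 wide (y). Their centres lie 33 to the shuttle's -x (first window, filled by the catch at the start) and 33 to its +x (second window) of this point.
Mind the look-alikes: they are no part of the job. Leave any purple look-alike of the jar alone.

How it is judged (in metres and radians):
On the way, in this order (a step that is already met when the one before it is completed fails the run):
1. the fingers press the catch down clear of the plate while the carriage is still at its far stop (value of joint catch above 0.0115 m and value of joint carriage below 0.01 m and contact force between the fingers and catch above 0.5 N), for 0.04 s.
2. the carriage travels with the catch down under it (value of joint catch above 0.01 m and value of joint carriage above 0.025 m), for 0.04 s.
At the end, for the whole second after the job is handed in: The carriage is at the near stop (travel over 62.5 mm), the catch has sprung up in the second window (less than 3 mm down), and the jar stands at rest upright in its seat on the carriage (within 10 mm of its middle) (value of joint carriage above 0.0625 m and value of joint catch below 0.003 m and horizontal distance between jar and jar_seat below 0.01 m and height (world z) of jar between 0.194 and 0.203 m and angle between jar's own z axis and vertical below 0.1 rad and linear speed of jar below 0.02 m/s); the robot touches nothing.
It fails at once if the robot touches the jar on the shuttle (contact force between any of the fingers, the arm and jar above 0.5 N).
It fails at once if the jar is lifted, tipped or thrown out of its seat (height (world z) of jar above 0.21 m or angle between jar's own z axis and vertical above 0.35 rad or horizontal distance between jar and jar_seat above 0.02 m).
It fails at once if a bystander is moved by more than 15 mm (distance of any of spare_jar, tape_small, berry_jar, pickle_jar, calc, marker, clothes_peg from where it was at the start of the episode above 0.015 m).
It also fails if it takes over 40 s, if anything falls off the work surface, if the arm or the gripper's body presses on something with over 40 N, if the wrist force passes 120 N, or if a joint passes its speed limit or range.

### The arm

A 6-joint arm with a two-finger parallel gripper is mounted at the origin on a cart in front of the work surface, level with it; the furniture and walls round the work are solid. World frame = base frame: x ahead of the robot, y to its left, z up, the work surface at z = 0. Lengths are in m, angles in degrees, forces in N, time in s.
With the tool pointing down it reaches from about 0.25 to 0.8 m from the base axis. Payload 3.9 kg.
Tool frame: the origin (TCP) lies on the front face of the gripper's body, between the roots of the fingers; the fingertips stand env.nose_length ahead of it and the grasp point (between the pads) lies 54 mm ahead of it (env.nose_length is the distance from the TCP to the fingertips, in m); z points along the fingers, y is the direction in which the jaws open and shut (so a half turn about z gives the same grasp; the last joint's range is limited). The gripper opens to 85 mm and grips with 20 to 120 N. Pads are 22 mm wide; open, the fingers measure 114 mm over their backs; the gripper's body (76 mm by 85 mm) begins 54 mm behind the grasp point. The pads swing forward as they close: fully open they stand 13 mm farther back than shut.
Start: joints at [-63.541, 14.897, -7.913, 67.191, 0, 90], TCP at [0.234, -0.47, 0.304] pointing down, gripper open.
Joint ranges: [-159.42, 159.42], [-47.68, 98.78], [-73.54, 78.23], [-108.79, 121.32], [-90, 84.71], [-180, 180]. Speed limits (degrees/s): [147.25, 147.25, 180, 180, 180, 180].

### API

Orientations are given as a 3x3 rotation matrix whose columns are the frame's x, y, z axes.
In Python, from plant import env gives the robot as it stands.
- The arm moves only by the shell command python3 -m jog 'ROWS' [FORCE]. ROWS is JSON, a list that holds one entry, the list of rows, each a list of 7 numbers: the shift along the tool's x, y, z in mm, then the turn, a rotation vector about the tool's x, y, z in rad, then the closure, from 0 (fully open) to 1 (shut). A call has 1 to 20 rows; each row is the pose to reach, as a shift and turn from the pose commanded when the call began, along the tool's axes at that moment; what a row does not reach only later rows make up. A row lasts 1/10 s, in which the tool goes at most 50 mm and 8.59 degrees, less where a joint would pass 70% of its speed; a pose out of reach is approached as far as the arm can. A call with a gripper value outside its range is refused whole. The fingers move at their own pace and stop on an object; FORCE is the grip in N (left out, the last holds). Time passes only in rows, so rows that repeat a pose let the fingers close. It gives the time, the measured TCP pose, the force and the opening at its end, in the units of the state.
- env.get_obs(): the state, without advancing time (a new reading comes with each control period).
- env.get_image(name): name is "side" or "top"; returns the picture (480x640x3 uint8, blue, green, red); there is no depth.
- env.get_calibration(name): a dict with "camera_matrix" (3x3 intrinsics, pixels), "extrinsics" (4x4, takes a point from world to camera coordinates). Camera axes: x right, y down, z forward; pixel columns grow to the right and rows downward; lengths in m; the calibration is good to about 2 mm. A picture is of the moment at which its call begins. get_calibration takes no time and is no camera call.
- env.job_done(): hands the job in, once; it reports no verdict.
Trained networks look in the newest picture that a camera, given by its name, has taken for a name from the list of things; names that differ only in an ending like _2 or _b are one class to them, and where a whole thing is asked for, a point or a joint stands for the part that bears it (a point fixed in the world has none). Each returns a list of dicts, best first, with "score" (0 to 1); they miss things now and then, are a little off and sometimes report something else, mostly with a low value. They report only what shows in the picture. A call takes as long as a camera call. They do not tell look-alikes from the thing itself.
- env.outline_of(camera, target): "mask" (480x640 bool, what is visible of it).
- env.pinpoint(camera, target): "position" ([x, y, z] in m, in world coordinates, good to about 4 mm: a listed point, or the origin of a listed thing).
The state is a dict: "clock": time; "joints": joint angles; "joint_vel": joint speeds; "joint_efforts": joint torques, N m; "eef_pos": TCP position; "tcp_rot": TCP orientation; "contact_force": force on the tool from outside, world axes, zero at the start; "ft_torque": the same for the moment, N m; "grip_width": finger opening in m.
Only numpy, scipy, OpenCV 4.12 (cv2) and the standard library are available. Lean on these libraries where they do the work, as an engineer would, in place of code of your own. Each camera call takes 0.05 s, during which the arm holds its last target. There are 200 camera calls.

## Working session

There is one attempt and no reset: what is moved stays moved. The work goes in short steps, Python scripts to look and compute and a shell command to move; the robot and the scene stay as the last step left them, time stands still between calls to the robot, and variables do not carry over. Pictures are saved under pics/ and viewed, about 8 in all and at most 12, crops included, and the job is handed in when it is done.

```bash
mkdir -p pics; ls; python3 - <<'E'
from plant import env
import cv2,numpy as np
np.set_printoptions(precision=4,suppress=True)
o=env.get_obs();print(o['clock'],o['eef_pos'],o['tcp_rot'],o['grip_width'],env.nose_length)
for c in("top","side"):
    cv2.imwrite(f"pics/{c}0.png",env.get_image(c))
    k=env.get_calibration(c);print(c,-k["extrinsics"][:3,:3].T@k["extrinsics"][:3,3])
    for n in("catch_top","window_edge","jar_seat","window_strip","shuttle","jar","spare_jar","pickle_jar","berry_jar"):
        print(n,[(np.array(d["position"]),round(d["score"],2)) for d in env.pinpoint(c,n)[:3]])
E
```

```text
pics
0.0 [ 0.2337 -0.4695  0.3031] [[ 0.8953  0.4456 -0.0009]
 [ 0.4456 -0.8953  0.0018]
 [-0.     -0.002  -1.    ]] 0.085525985198107 0.0726
top [0.4664 0.1386 1.5173]
catch_top [(array([ 0.4871, -0.1513,  0.1952]), 0.49)]
window_edge [(array([ 0.4616, -0.1491,  0.1946]), 0.93), (array([ 0.6583,  0.3981, -0.0016]), 0.25)]
jar_seat [(array([ 0.6104, -0.1519,  0.1984]), 0.66), (array([ 0.4825, -0.1486,  0.0001]), 0.48)]
window_strip [(array([ 0.5198, -0.1516,  0.1961]), 0.61)]
shuttle [(array([ 0.4804, -0.1501,  0.0022]), 0.64)]
jar [(array([ 0.6085, -0.1533,  0.1996]), 0.84), (array([ 0.7489, -0.148 ,  0.0007]), 0.8)]
spare_jar [(array([ 0.4545,  0.0577, -0.003 ]), 0.72)]
pickle_jar [(array([0.6569, 0.4007, 0.0007]), 0.89), (array([ 0.4523,  0.1664, -0.0008]), 0.73)]
berry_jar [(array([ 0.4752, -0.0366, -0.002 ]), 0.8), (array([ 0.459 , -0.1478,  0.1945]), 0.7), (array([ 0.6122, -0.1546,  0.1976]), 0.4)]
side [0.6927 0.5279 0.9384]
catch_top [(array([ 0.4852, -0.147 ,  0.2007]), 0.78)]
window_edge [(array([ 0.4654, -0.1477,  0.1994]), 0.95)]
jar_seat [(array([ 0.6141, -0.1493,  0.1993]), 0.68), (array([0.6573, 0.3972, 0.0021]), 0.62)]
window_strip [(array([ 0.4774, -0.038 ,  0.0023]), 0.74), (array([ 0.5188, -0.1484,  0.1942]), 0.59)]
shuttle [(array([ 0.4819, -0.1487,  0.0013]), 0.7), (array([ 0.4754, -0.0355,  0.0043]), 0.36)]
jar [(array([ 0.6118, -0.1481,  0.1977]), 0.98), (array([ 0.7479, -0.1464, -0.0013]), 0.6)]
spare_jar [(array([0.4589, 0.052 , 0.0012]), 0.88)]
pickle_jar [(array([ 0.6518,  0.4011, -0.0022]), 0.83)]
berry_jar [(array([ 0.4762, -0.0382,  0.0065]), 0.56)]
```

View pics/top0.png

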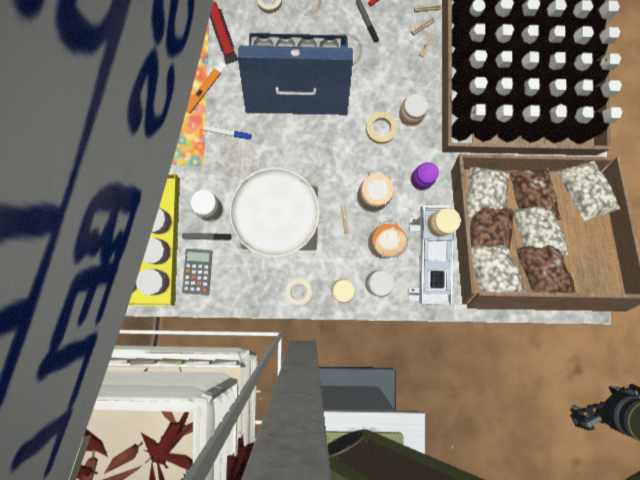

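View pics/side0.png

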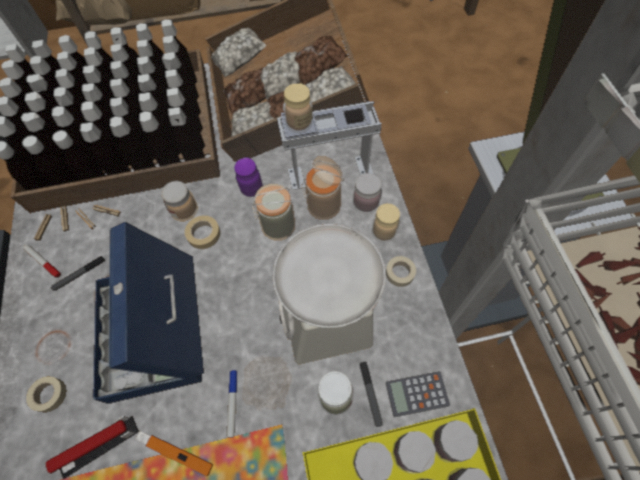

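The top view shows the shuttle at about (437,255), with its black catch at (437,280), the near window edge just below it, and the yellow-lidded jar at (445,222). The side view shows the area above the catch is free. Next I'll refine the catch pose and the yaw from the top picture.

```bash
cat > h.py <<'E'
from plant import env
import cv2,numpy as np
np.set_printoptions(precision=4,suppress=True)
def back(c,uv,z):
    k=env.get_calibration(c);R=k["extrinsics"][:3,:3];C=-R.T@k["extrinsics"][:3,3]
    d=R.T@np.linalg.inv(k["camera_matrix"])@[uv[0],uv[1],1];return C+d*(z-C[2])/d[2]
E
python3 - <<'E'
from h import *
im=cv2.imread("pics/top0.png")
x0,y0=415,200
g=cv2.cvtColor(im,cv2.COLOR_BGR2GRAY)[265:295,422:452]
m=(g<60).astype(np.uint8)
n,l,s,c=cv2.connectedComponentsWithStats(m);i=1+np.argmax(s[1:,4])
p=np.argwhere(l==i)[:,::-1]+[422,265]
r=cv2.minAreaRect(p.astype(np.float32));print(r,back("top",r[0],.198),back("top",p.mean(0),.198),s[i])
for v in cv2.boxPoints(r):print(back("top",v,.198))
cv2.imwrite("pics/crop.png",cv2.resize(im[200:310,410:465],None,fx=5,fy=5,interpolation=cv2.INTER_CUBIC))
E
```

```text
((436.5, 279.0), (14.0, 11.0), 90.0) [ 0.4862 -0.1479  0.198 ] [ 0.4863 -0.1481  0.198 ] [  9   7  12  15 163]
[ 0.5016 -0.1355  0.198 ]
[ 0.5021 -0.1602  0.198 ]
[ 0.4707 -0.1602  0.198 ]
[ 0.4703 -0.1355  0.198 ]
```

View pics/crop.png

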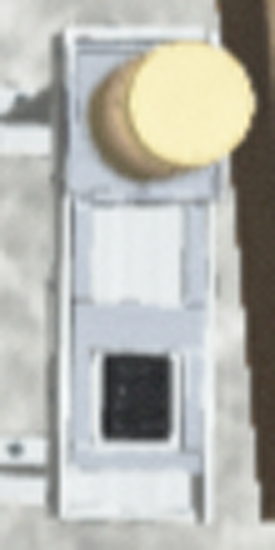

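```bash
python3 -m jog '[[[15,-7,0,0,0,0.02,1],[45,-22,0,0,0,0.06,1],[80,-39,0,0,0,0.11,1],[115,-56,0,0,0,0.16,1],[150,-73,0,0,0,0.2,1],[185,-90,0,0,0,0.25,1],[220,-107,0,0,0,0.3,1],[255,-125,0,0,0,0.34,1],[290,-142,0,0,0,0.39,1],[325,-159,0,0,0,0.44,1],[350,-171,0,0,0,0.47,1],[363,-177,0,0,0,0.488,1],[363,-177,0,0,0,0.488,1],[363,-177,0,0,0,0.488,1],[363,-177,0,0,0,0.488,1]]]' 40
python3 - <<'E'
from h import *
o=env.get_obs();print(o['tcp_rot'],o['joints'],o['contact_force'])
im=env.get_image("side");cv2.imwrite("pics/s1.png",cv2.resize(im[40:220,220:440],None,fx=3,fy=3))
E
```

```text
clock: 2.5
eef_pos: [0.4794, -0.1504, 0.3039]
tcp_rot: [[1.0, -0.027, -0.0], [-0.027, -1.0, -0.0], [-0.0, 0.0, -1.0]]
contact_force: [0.9, -0.4, -0.7]
grip_width: -0.0001
[[ 0.9996 -0.0269 -0.0005]
 [-0.0269 -0.9996 -0.0002]
 [-0.0005  0.0002 -1.    ]] [-17.4072  12.7081 -10.8873  66.4274  -0.0208 164.1351] [ 0.9043 -0.3767 -0.6753]
```

View pics/s1.png

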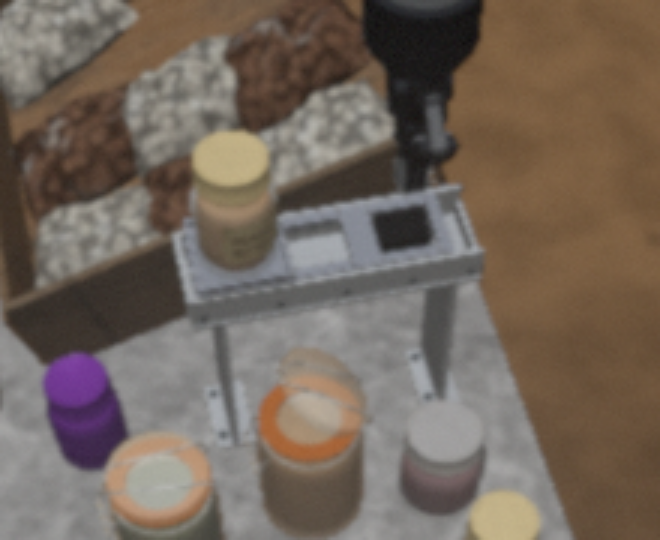

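The shut fingertip (crop pixel 412,195) hangs just above the catch (400,225), as planned. I'll lower it in stages.

```bash
python3 -m jog '[[[0,1,10,0,0,0,1],[0,1,22,0,0,0,1],[0,1,30,0,0,0,1],[0,1,35,0,0,0,1],[0,1,38,0,0,0,1],[0,1,38,0,0,0,1],[0,1,38,0,0,0,1]]]'
python3 - <<'E'
from h import *
im=env.get_image("side");cv2.imwrite("pics/s2.png",cv2.resize(im[60:160,260:400],None,fx=5,fy=5,interpolation=cv2.INTER_CUBIC))
E
```

```text
clock: 3.25
eef_pos: [0.4797, -0.1508, 0.2662]
tcp_rot: [[1.0, -0.026, -0.001], [-0.026, -1.0, -0.0], [-0.001, 0.0, -1.0]]
contact_force: [-2.3, -0.2, 3.4]
grip_width: 0.0003
```

View pics/s2.png

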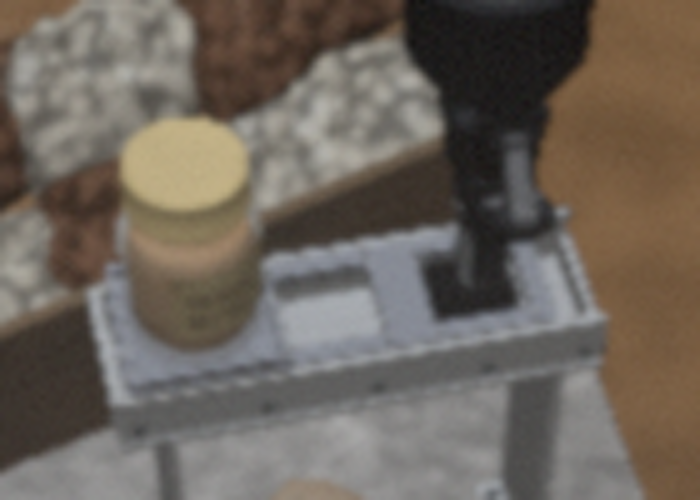

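Contact force rose by about 4 N, so the tip is about 4 mm into the catch at crop (470,280), inside the window. Now I'll press it to about 15 mm.

```bash
python3 -m jog '[[[0,0,4,0,0,0,1],[0,0,8,0,0,0,1],[0,0,11,0,0,0,1],[0,0,11.5,0,0,0,1],[0,0,11.5,0,0,0,1],[0,0,11.5,0,0,0,1]]]'
```

```text
clock: 3.9
eef_pos: [0.4803, -0.1508, 0.2553]
tcp_rot: [[1.0, -0.026, 0.001], [-0.026, -1.0, -0.0], [0.001, 0.0, -1.0]]
contact_force: [-3.6, 0.5, 7.8]
grip_width: -0.0002
```

```bash
python3 -m jog '[[[-2,0,0,0,0,0,1],[-5,0,0,0,0,0,1],[-8,0,0,0,0,0,1],[-11,0,0,0,0,0,1],[-14,0,0,0,0,0,1],[-18,0,0,0,0,0,1],[-22,0,0,0,0,0,1],[-26,0,0,0,0,0,1],[-30,0,0,0,0,0,1],[-34,0,0,0,0,0,1],[-37,0,0,0,0,0,1],[-38,0,0,0,0,0,1],[-38,0,0,0,0,0,1]]]'
python3 - <<'E'
from h import *
im=env.get_image("side");cv2.imwrite("pics/s3.png",cv2.resize(im[60:160,260:400],None,fx=5,fy=5,interpolation=cv2.INTER_CUBIC))
E
```

```text
clock: 5.2
eef_pos: [0.4463, -0.1507, 0.2565]
tcp_rot: [[1.0, -0.026, 0.01], [-0.026, -1.0, -0.002], [0.011, 0.002, -1.0]]
contact_force: [5.0, -1.2, 3.8]
grip_width: -0.0
```

View pics/s3.png

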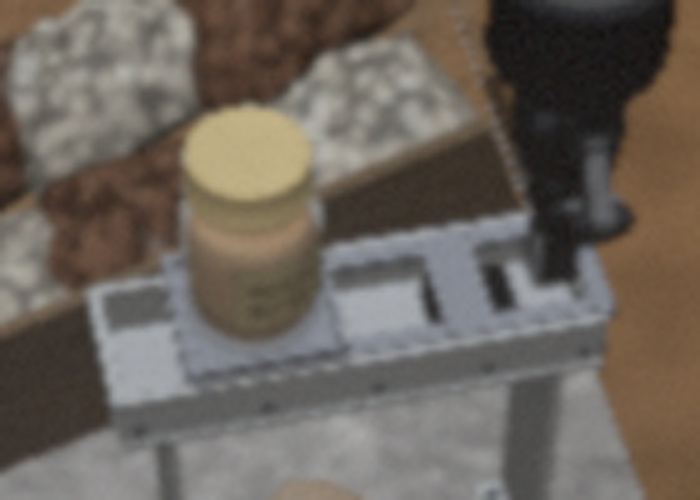

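The carriage has moved about 30 mm. The jar is upright (crop 250,220), the strip lies over the catch (460,290), and the finger is in the first window. I'll push it home, with the tip slightly deeper.

```bash
python3 -m jog '[[[-2,0,2,0,0,0,1],[-5,0,3,0,0,0,1],[-8,0,3,0,0,0,1],[-12,0,3,0,0,0,1],[-16,0,3,0,0,0,1],[-20,0,3,0,0,0,1],[-24,0,3,0,0,0,1],[-28,0,3,0,0,0,1],[-31,0,3,0,0,0,1],[-34,0,3,0,0,0,1],[-36,0,3,0,0,0,1],[-38,0,3,0,0,0,1],[-40,0,3,0,0,0,1],[-41,0,3,0,0,0,1],[-41,0,3,0,0,0,1]]]'
python3 - <<'E'
from h import *
im=env.get_image("side");cv2.imwrite("pics/s4.png",cv2.resize(im[60:160,260:400],None,fx=5,fy=5,interpolation=cv2.INTER_CUBIC))
E
```

```text
clock: 6.75
eef_pos: [0.4072, -0.1499, 0.2533]
tcp_rot: [[1.0, -0.025, 0.014], [-0.025, -1.0, -0.002], [0.014, 0.002, -1.0]]
contact_force: [11.7, -1.5, -3.4]
grip_width: -0.0001
```

View pics/s4.png

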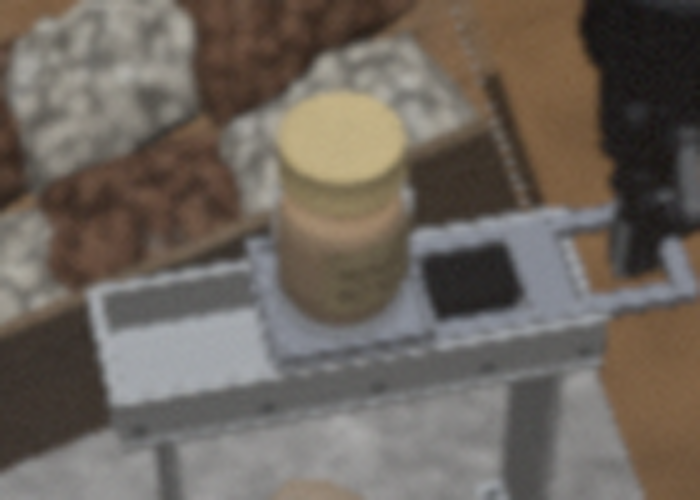

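The catch shows up in the second window (crop 470,280), the jar is upright, and the force rose to about 12 N, which fits the near stop. I'll give one more small push, then back off within the window and lift clear.

```bash
python3 -m jog '[[[-2,0,0,0,0,0,1],[-3,0,0,0,0,0,1],[-3,0,0,0,0,0,1],[2,0,0,0,0,0,1],[7,0,0,0,0,0,1],[12,0,0,0,0,0,1],[14,0,0,0,0,0,1],[14,0,0,0,0,0,1],[14,0,-5,0,0,0,1],[14,0,-15,0,0,0,1],[14,0,-35,0,0,0,1],[14,0,-60,0,0,0,1],[0,0,-90,0,0,0,1],[-30,0,-110,0,0,0,1],[-60,0,-110,0,0,0,1],[-70,0,-110,0,0,0,1],[-70,0,-110,0,0,0,1],[-70,0,-110,0,0,0,1]]]'
python3 - <<'E'
from h import *
for c in("side","top"):
    im=env.get_image(c)
    if c=="side":cv2.imwrite("pics/s5.png",cv2.resize(im[40:200,220:420],None,fx=4,fy=4,interpolation=cv2.INTER_CUBIC))
    for n in("window_edge","jar_seat","jar","catch_top","spare_jar","berry_jar"):
        print(c,n,[(np.array(d["position"]),round(d["score"],2)) for d in env.pinpoint(c,n)[:2]])
E
```

```text
clock: 8.6
eef_pos: [0.3317, -0.1471, 0.3616]
tcp_rot: [[1.0, -0.026, 0.001], [-0.026, -1.0, -0.0], [0.001, 0.0, -1.0]]
contact_force: [0.5, -0.0, 0.2]
grip_width: -0.0002
side window_edge [(array([ 0.3981, -0.1467,  0.1956]), 0.66)]
side jar_seat [(array([ 0.548 , -0.1482,  0.1985]), 0.97), (array([ 0.3979, -0.1469,  0.1948]), 0.41)]
side jar [(array([ 0.5453, -0.1483,  0.194 ]), 0.78), (array([ 0.747 , -0.1454,  0.0004]), 0.59)]
side catch_top [(array([ 0.4842, -0.1456,  0.2054]), 0.55)]
side spare_jar [(array([ 0.4551,  0.0482, -0.0021]), 0.61), (array([0.5027, 0.4251, 0.0034]), 0.48)]
side berry_jar [(array([ 0.4772, -0.0358,  0.0015]), 0.94), (array([ 0.455 ,  0.1663, -0.0016]), 0.59)]
top window_edge [(array([ 0.3955, -0.1486,  0.195 ]), 0.62), (array([ 0.4813, -0.1484,  0.0052]), 0.34)]
top jar_seat [(array([ 0.5469, -0.1492,  0.1976]), 0.83)]
top jar [(array([ 0.5423, -0.1519,  0.1995]), 0.85), (array([ 0.7491, -0.1454, -0.0006]), 0.56)]
top catch_top [(array([ 0.4884, -0.1521,  0.193 ]), 0.53)]
top spare_jar [(array([ 0.4557,  0.0552, -0.0024]), 0.57)]
top berry_jar [(array([ 0.4735, -0.0366, -0.0037]), 0.93), (array([ 0.3958, -0.1514,  0.1942]), 0.48)]
```

View pics/s5.png

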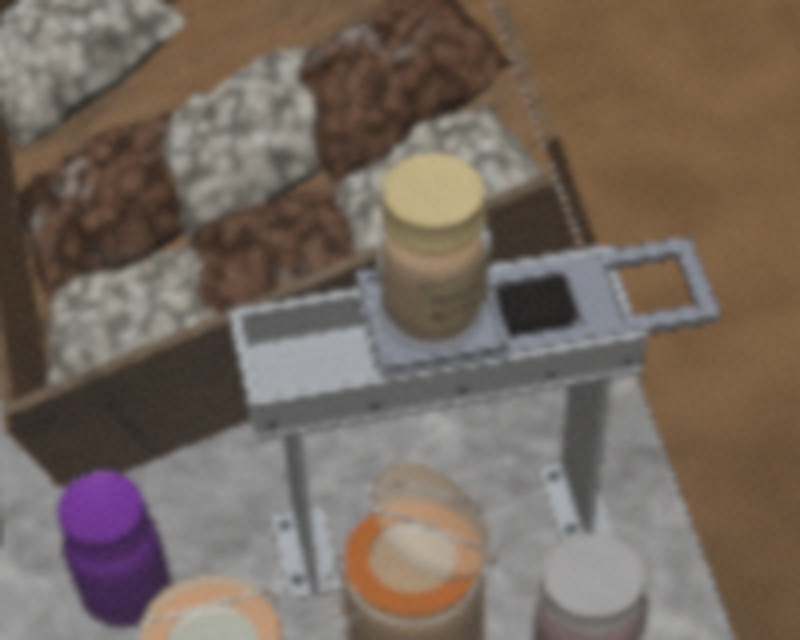

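The carriage is home: the catch fills the second window at (540,303), the jar is upright in its seat, and the finger is clear. The window edge moved from x≈0.463 to 0.397, about 66 mm.

```bash
python3 -c "
from plant import env
print(env.job_done())"
```

```text
the job is handed in; nothing more can be done
None
```

I brought the shuttle to its near stop and handed the job in at about 8.6 s on the robot's clock; no verdict was reported. With the fingers shut, I pressed the catch down about 15 mm, judged from tip height and about 8 N of force. I then pushed the window's near edge towards the robot until the force rose to about 12 N at the stop, backed off inside the window and lifted clear.

What the last checks showed:
- **Carriage:** both cameras put the window edge about 66 mm from where it started.
- **Catch:** it fills the second window in the last picture. Its measured height was 205 mm from the side camera and 193 mm from the top camera. That is too scattered to confirm 198 mm, so I judged "up" from the picture.
- **Jar:** it looks upright in its seat. The two cameras place it about 3 to 5 mm from the seat's middle, which is about their accuracy.
- **Bystanders:** I re-measured only the spare jar and the berry jar, and both were unmoved within camera error. The arm did not go near the others.
- **Robot:** contact force was about 0.5 N after lifting, and nothing was being touched.

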